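# Move the booked-in specimens to the reading rack in the same order

### The arm

A 7-joint arm with a two-finger parallel gripper is mounted at the origin on the work surface. World frame = base frame: x ahead of the robot, y to its left, z up, the work surface at z = 0. Lengths are in m, angles in rad, forces in N, time in s.
With the tool pointing down it reaches from about 0.4 to 0.875 m from the base axis. Payload 19.3 kg.
Tool frame: the origin (TCP) lies at the very end of the fingers, on their centre line; the grasp point (between the pads) lies env.tcp_to_grasp behind it (env.tcp_to_grasp is the distance from the TCP to the grasp point, in m); z points along the fingers, y is the line along which they close (so a half turn about z gives the same grasp; the last joint's range is limited). The gripper opens to 85 mm and grips with 20 to 120 N. Pads are 22 mm wide; open, the fingers measure 114 mm over their backs; the gripper's body (76 mm by 85 mm) begins 54 mm behind the grasp point. The pads swing forward as they close: fully open they stand 13 mm farther back than shut.
Start: joints at [1.253, 0.521, -0.036, 1.599, 0.021, 1.021, -0.113], TCP at [0.153, -0.606, 0.206] pointing down, gripper open.
Joint ranges: [-2.91, 2.91], [-0.3, 2.13], [-1.5, 1.42], [0.17, 2.43], [-1.26, 4.41], [0.16, 1.93], [-2.52, 2.52]. Speed limits (rad/s): [1.89, 1.89, 2.39, 2.39, 3.01, 3.01, 3.01].

### API

Orientations are given as a unit quaternion [x, y, z, w].
In Python, from workcell import env gives the robot as it stands.
- The arm moves only by the shell command python3 -m handwheel 'ROWS'. ROWS is JSON, a list of rows, each a list of 5 numbers: the finger opening in mm, from 0 to 85.4, then the shift along the tool's x, y, z in mm, then the turn about the tool's z in rad. A call has 1 to 10 rows; each row is the pose to reach, as a shift and turn from the pose commanded when the call began, along the tool's axes at that moment; what a row does not reach only later rows make up. A row lasts 1/12 s, in which the tool goes at most 41.7 mm and 7.16 degrees, less where a joint would pass 70% of its speed; a pose out of reach is approached as far as the arm can. A call with a gripper value outside its range is refused whole. The fingers move at their own pace and stop on an object; the grip force is fixed at half the most. Time passes only in rows, so rows that repeat a pose let the fingers close. It gives the time, the measured TCP pose, the force, the opening and the grip force at its end, in the units of the state.
- env.sense(): the state, without advancing time (a new reading comes with each control period).
- env.snapshot(name): name is "scene" or "top"; returns the picture (480x640x3 uint8, red, green, blue); there is no depth.
- env.camera_info(name): a dict with "K" (3x3 intrinsics, pixels), "k1" (the pictures are not rectified: a ray, as slopes to the right and down, at radius r is drawn at 1 + k1 r^2 times it, then the intrinsics apply), "R" (3x3) and "t" (3): a world point X has camera coordinates R X + t. Camera axes: x right, y down, z forward; pixel columns grow to the right and rows downward; lengths in m; the calibration is good to about 2 mm. A picture is of the moment at which its call begins. camera_info takes no time and is no camera call.
- env.sign_off(): hands the job in; it is judged then, once.
The state is a dict: "time": time; "joint_pos": joint angles; "qd": joint speeds; "tau": joint torques, N m; "position": TCP position; "tcp_rot": TCP orientation; "ft_force": force on the tool from outside, world axes, zero at the start; "moment": the same for the moment, N m; "width": finger opening in m; "finger_force": force on a finger pad.
Only numpy, scipy, OpenCV 4.12 (cv2) and the standard library are available. Lean on these libraries where they do the work, as an engineer would, in place of code of your own. Each camera call takes 0.05 s, during which the arm holds its last target. There are 200 camera calls.

### The job

The four capped specimen containers stand in the white arrivals rack in the order they were booked in, number one next to the rack's orange label holder. Beginning with number one and working along the row, move them one at a time straight into the blue reading rack, filling it place by place from its own orange end, so that they stand upright there in the same order. Set each one down in its place, do not drop it, and leave the other things on the bench where they are.

Things in the scene. Friction and masses are not known exactly. Their poses are not given: they have to be found in the camera images.
- specimen_red: loose upright specimen container with a red screw cap: round whitish body 28 mm in diameter with a paper label, cap 32 mm in diameter and 18 mm high, 88 mm high overall (cap from 70 to 88 mm), about 45 g. Origin: centre of its underside; z up its axis. Starts in one of the white arrivals rack's places.
- specimen_yellow: loose upright specimen container with a yellow screw cap: round whitish body 28 mm in diameter with a paper label, cap 32 mm in diameter and 18 mm high, 88 mm high overall (cap from 70 to 88 mm), about 45 g. Origin: centre of its underside; z up its axis. Starts in one of the white arrivals rack's places.
- specimen_green: loose upright specimen container with a green screw cap: round whitish body 28 mm in diameter with a paper label, cap 32 mm in diameter and 18 mm high, 88 mm high overall (cap from 70 to 88 mm), about 45 g. Origin: centre of its underside; z up its axis. Starts in one of the white arrivals rack's places.
- specimen_black: loose upright specimen container with a black screw cap: round whitish body 28 mm in diameter with a paper label, cap 32 mm in diameter and 18 mm high, 88 mm high overall (cap from 70 to 88 mm), about 45 g. Origin: centre of its underside; z up its axis. Starts in one of the white arrivals rack's places.
- arrivals_rack: white wire rack, one row of four square places, fixed, about 190 x 52 x 50 mm. Origin: centre of its underside; x along the row towards the orange label holder (21 mm more at that end), z up. Place centres x = +69 (one, at the orange end), +23, -23, -69 mm, y = 0. Flat floor 8 mm up; openings 42 mm, 7 mm play round a container; wires end 50 mm up. Full at the start.
- reading_rack: blue wire rack, one row of four square places, fixed, about 190 x 52 x 50 mm. Origin: centre of its underside; x along the row towards the orange label holder (21 mm more at that end), z up. Place centres x = +69 (one, at the orange end), +23, -23, -69 mm, y = 0. Flat floor 8 mm up; openings 42 mm, 7 mm play round a container; wires end 50 mm up. Empty at the start.
- oil_bottle: bystander: small brown immersion-oil bottle, 32 mm in diameter, 62 mm high, white cap, loose, between the racks. Origin: centre of its underside.
- slide_box: bystander: grey slide box with a paper label on its lid, 87 x 102 x 34 mm, loose, beyond the racks. Origin: centre of its underside.
- tally_counter: bystander: round steel hand tally counter, 46 mm in diameter, 22 mm high, loose, between the racks and the robot. Origin: centre of its underside.
There are look-alikes about, which are no part of the job. Leave any purple look-alike of the specimen_yellow alone.

How it is judged:
At the end, for the whole second after the job is handed in: All four containers stand in the blue rack, one in each place (there is room for only one in each): within 12 mm of the row's centre line, on the floor of the rack within 5 mm, upright within 0.1 rad, at rest. Moved in turn, they keep the order they had in the white rack (x of specimen_red in the frame of reading_rack between -0.081 and 0.081 m and x of specimen_yellow in the frame of reading_rack between -0.081 and 0.081 m and x of specimen_green in the frame of reading_rack between -0.081 and 0.081 m and x of specimen_black in the frame of reading_rack between -0.081 and 0.081 m and y of specimen_red in the frame of reading_rack between -0.012 and 0.012 m and y of specimen_yellow in the frame of reading_rack between -0.012 and 0.012 m and y of specimen_green in the frame of reading_rack between -0.012 and 0.012 m and y of specimen_black in the frame of reading_rack between -0.012 and 0.012 m and z of specimen_red in the frame of reading_rack between 0.004 and 0.013 m and z of specimen_yellow in the frame of reading_rack between 0.004 and 0.013 m and z of specimen_green in the frame of reading_rack between 0.004 and 0.013 m and z of specimen_black in the frame of reading_rack between 0.004 and 0.013 m and angle between each of specimen_red, specimen_yellow, specimen_green, specimen_black's own z axis and vertical below 0.1 rad and linear speed of each of specimen_red, specimen_yellow, specimen_green, specimen_black below 0.02 m/s); the robot touches nothing.
It fails at once if a container is taken from the white rack before the one next to it towards the orange end ((((x of specimen_red in the frame of arrivals_rack between 0.047 and 0.091 m and y of specimen_red in the frame of arrivals_rack between -0.022 and 0.022 m and z of specimen_red in the frame of arrivals_rack below 0.035 m) or (x of specimen_yellow in the frame of arrivals_rack between 0.047 and 0.091 m and y of specimen_yellow in the frame of arrivals_rack between -0.022 and 0.022 m and z of specimen_yellow in the frame of arrivals_rack below 0.035 m) or (x of specimen_green in the frame of arrivals_rack between 0.047 and 0.091 m and y of specimen_green in the frame of arrivals_rack between -0.022 and 0.022 m and z of specimen_green in the frame of arrivals_rack below 0.035 m) or (x of specimen_black in the frame of arrivals_rack between 0.047 and 0.091 m and y of specimen_black in the frame of arrivals_rack between -0.022 and 0.022 m and z of specimen_black in the frame of arrivals_rack below 0.035 m)) and not ((x of specimen_red in the frame of arrivals_rack between 0.001 and 0.045 m and y of specimen_red in the frame of arrivals_rack between -0.022 and 0.022 m and z of specimen_red in the frame of arrivals_rack below 0.035 m) or (x of specimen_yellow in the frame of arrivals_rack between 0.001 and 0.045 m and y of specimen_yellow in the frame of arrivals_rack between -0.022 and 0.022 m and z of specimen_yellow in the frame of arrivals_rack below 0.035 m) or (x of specimen_green in the frame of arrivals_rack between 0.001 and 0.045 m and y of specimen_green in the frame of arrivals_rack between -0.022 and 0.022 m and z of specimen_green in the frame of arrivals_rack below 0.035 m) or (x of specimen_black in the frame of arrivals_rack between 0.001 and 0.045 m and y of specimen_black in the frame of arrivals_rack between -0.022 and 0.022 m and z of specimen_black in the frame of arrivals_rack below 0.035 m))) or (((x of specimen_red in the frame of arrivals_rack between 0.001 and 0.045 m and y of specimen_red in the frame of arrivals_rack between -0.022 and 0.022 m and z of specimen_red in the frame of arrivals_rack below 0.035 m) or (x of specimen_yellow in the frame of arrivals_rack between 0.001 and 0.045 m and y of specimen_yellow in the frame of arrivals_rack between -0.022 and 0.022 m and z of specimen_yellow in the frame of arrivals_rack below 0.035 m) or (x of specimen_green in the frame of arrivals_rack between 0.001 and 0.045 m and y of specimen_green in the frame of arrivals_rack between -0.022 and 0.022 m and z of specimen_green in the frame of arrivals_rack below 0.035 m) or (x of specimen_black in the frame of arrivals_rack between 0.001 and 0.045 m and y of specimen_black in the frame of arrivals_rack between -0.022 and 0.022 m and z of specimen_black in the frame of arrivals_rack below 0.035 m)) and not ((x of specimen_red in the frame of arrivals_rack between -0.045 and -0.001 m and y of specimen_red in the frame of arrivals_rack between -0.022 and 0.022 m and z of specimen_red in the frame of arrivals_rack below 0.035 m) or (x of specimen_yellow in the frame of arrivals_rack between -0.045 and -0.001 m and y of specimen_yellow in the frame of arrivals_rack between -0.022 and 0.022 m and z of specimen_yellow in the frame of arrivals_rack below 0.035 m) or (x of specimen_green in the frame of arrivals_rack between -0.045 and -0.001 m and y of specimen_green in the frame of arrivals_rack between -0.022 and 0.022 m and z of specimen_green in the frame of arrivals_rack below 0.035 m) or (x of specimen_black in the frame of arrivals_rack between -0.045 and -0.001 m and y of specimen_black in the frame of arrivals_rack between -0.022 and 0.022 m and z of specimen_black in the frame of arrivals_rack below 0.035 m))) or (((x of specimen_red in the frame of arrivals_rack between -0.045 and -0.001 m and y of specimen_red in the frame of arrivals_rack between -0.022 and 0.022 m and z of specimen_red in the frame of arrivals_rack below 0.035 m) or (x of specimen_yellow in the frame of arrivals_rack between -0.045 and -0.001 m and y of specimen_yellow in the frame of arrivals_rack between -0.022 and 0.022 m and z of specimen_yellow in the frame of arrivals_rack below 0.035 m) or (x of specimen_green in the frame of arrivals_rack between -0.045 and -0.001 m and y of specimen_green in the frame of arrivals_rack between -0.022 and 0.022 m and z of specimen_green in the frame of arrivals_rack below 0.035 m) or (x of specimen_black in the frame of arrivals_rack between -0.045 and -0.001 m and y of specimen_black in the frame of arrivals_rack between -0.022 and 0.022 m and z of specimen_black in the frame of arrivals_rack below 0.035 m)) and not ((x of specimen_red in the frame of arrivals_rack between -0.091 and -0.047 m and y of specimen_red in the frame of arrivals_rack between -0.022 and 0.022 m and z of specimen_red in the frame of arrivals_rack below 0.035 m) or (x of specimen_yellow in the frame of arrivals_rack between -0.091 and -0.047 m and y of specimen_yellow in the frame of arrivals_rack between -0.022 and 0.022 m and z of specimen_yellow in the frame of arrivals_rack below 0.035 m) or (x of specimen_green in the frame of arrivals_rack between -0.091 and -0.047 m and y of specimen_green in the frame of arrivals_rack between -0.022 and 0.022 m and z of specimen_green in the frame of arrivals_rack below 0.035 m) or (x of specimen_black in the frame of arrivals_rack between -0.091 and -0.047 m and y of specimen_black in the frame of arrivals_rack between -0.022 and 0.022 m and z of specimen_black in the frame of arrivals_rack below 0.035 m)))).
It fails at once if a place of the blue rack is filled while the one next to it towards the orange end is empty ((((x of specimen_red in the frame of reading_rack between 0.001 and 0.045 m and y of specimen_red in the frame of reading_rack between -0.022 and 0.022 m and z of specimen_red in the frame of reading_rack below 0.035 m) or (x of specimen_yellow in the frame of reading_rack between 0.001 and 0.045 m and y of specimen_yellow in the frame of reading_rack between -0.022 and 0.022 m and z of specimen_yellow in the frame of reading_rack below 0.035 m) or (x of specimen_green in the frame of reading_rack between 0.001 and 0.045 m and y of specimen_green in the frame of reading_rack between -0.022 and 0.022 m and z of specimen_green in the frame of reading_rack below 0.035 m) or (x of specimen_black in the frame of reading_rack between 0.001 and 0.045 m and y of specimen_black in the frame of reading_rack between -0.022 and 0.022 m and z of specimen_black in the frame of reading_rack below 0.035 m)) and not ((x of specimen_red in the frame of reading_rack between 0.047 and 0.091 m and y of specimen_red in the frame of reading_rack between -0.022 and 0.022 m and z of specimen_red in the frame of reading_rack below 0.035 m) or (x of specimen_yellow in the frame of reading_rack between 0.047 and 0.091 m and y of specimen_yellow in the frame of reading_rack between -0.022 and 0.022 m and z of specimen_yellow in the frame of reading_rack below 0.035 m) or (x of specimen_green in the frame of reading_rack between 0.047 and 0.091 m and y of specimen_green in the frame of reading_rack between -0.022 and 0.022 m and z of specimen_green in the frame of reading_rack below 0.035 m) or (x of specimen_black in the frame of reading_rack between 0.047 and 0.091 m and y of specimen_black in the frame of reading_rack between -0.022 and 0.022 m and z of specimen_black in the frame of reading_rack below 0.035 m))) or (((x of specimen_red in the frame of reading_rack between -0.045 and -0.001 m and y of specimen_red in the frame of reading_rack between -0.022 and 0.022 m and z of specimen_red in the frame of reading_rack below 0.035 m) or (x of specimen_yellow in the frame of reading_rack between -0.045 and -0.001 m and y of specimen_yellow in the frame of reading_rack between -0.022 and 0.022 m and z of specimen_yellow in the frame of reading_rack below 0.035 m) or (x of specimen_green in the frame of reading_rack between -0.045 and -0.001 m and y of specimen_green in the frame of reading_rack between -0.022 and 0.022 m and z of specimen_green in the frame of reading_rack below 0.035 m) or (x of specimen_black in the frame of reading_rack between -0.045 and -0.001 m and y of specimen_black in the frame of reading_rack between -0.022 and 0.022 m and z of specimen_black in the frame of reading_rack below 0.035 m)) and not ((x of specimen_red in the frame of reading_rack between 0.001 and 0.045 m and y of specimen_red in the frame of reading_rack between -0.022 and 0.022 m and z of specimen_red in the frame of reading_rack below 0.035 m) or (x of specimen_yellow in the frame of reading_rack between 0.001 and 0.045 m and y of specimen_yellow in the frame of reading_rack between -0.022 and 0.022 m and z of specimen_yellow in the frame of reading_rack below 0.035 m) or (x of specimen_green in the frame of reading_rack between 0.001 and 0.045 m and y of specimen_green in the frame of reading_rack between -0.022 and 0.022 m and z of specimen_green in the frame of reading_rack below 0.035 m) or (x of specimen_black in the frame of reading_rack between 0.001 and 0.045 m and y of specimen_black in the frame of reading_rack between -0.022 and 0.022 m and z of specimen_black in the frame of reading_rack below 0.035 m))) or (((x of specimen_red in the frame of reading_rack between -0.091 and -0.047 m and y of specimen_red in the frame of reading_rack between -0.022 and 0.022 m and z of specimen_red in the frame of reading_rack below 0.035 m) or (x of specimen_yellow in the frame of reading_rack between -0.091 and -0.047 m and y of specimen_yellow in the frame of reading_rack between -0.022 and 0.022 m and z of specimen_yellow in the frame of reading_rack below 0.035 m) or (x of specimen_green in the frame of reading_rack between -0.091 and -0.047 m and y of specimen_green in the frame of reading_rack between -0.022 and 0.022 m and z of specimen_green in the frame of reading_rack below 0.035 m) or (x of specimen_black in the frame of reading_rack between -0.091 and -0.047 m and y of specimen_black in the frame of reading_rack between -0.022 and 0.022 m and z of specimen_black in the frame of reading_rack below 0.035 m)) and not ((x of specimen_red in the frame of reading_rack between -0.045 and -0.001 m and y of specimen_red in the frame of reading_rack between -0.022 and 0.022 m and z of specimen_red in the frame of reading_rack below 0.035 m) or (x of specimen_yellow in the frame of reading_rack between -0.045 and -0.001 m and y of specimen_yellow in the frame of reading_rack between -0.022 and 0.022 m and z of specimen_yellow in the frame of reading_rack below 0.035 m) or (x of specimen_green in the frame of reading_rack between -0.045 and -0.001 m and y of specimen_green in the frame of reading_rack between -0.022 and 0.022 m and z of specimen_green in the frame of reading_rack below 0.035 m) or (x of specimen_black in the frame of reading_rack between -0.045 and -0.001 m and y of specimen_black in the frame of reading_rack between -0.022 and 0.022 m and z of specimen_black in the frame of reading_rack below 0.035 m)))).
It fails at once if a container is put down on the bench (its underside comes lower than the rack floors) (height (world z) of any of specimen_red, specimen_yellow, specimen_green, specimen_black below 0.004 m).
It fails at once if a container is dropped (falls freely by more than about 13 mm) or tipped by more than 0.6 rad ((contact force between specimen_red and anything else below 0.02 N and linear speed of specimen_red above 0.5 m/s) or (contact force between specimen_yellow and anything else below 0.02 N and linear speed of specimen_yellow above 0.5 m/s) or (contact force between specimen_green and anything else below 0.02 N and linear speed of specimen_green above 0.5 m/s) or (contact force between specimen_black and anything else below 0.02 N and linear speed of specimen_black above 0.5 m/s) or angle between any of specimen_red, specimen_yellow, specimen_green, specimen_black's own z axis and vertical above 0.6 rad).
It fails at once if a bystander is moved by more than 20 mm (distance of any of oil_bottle, slide_box, tally_counter from where it was at the start of the episode above 0.02 m).
It also fails if it takes over 112 s, if anything falls off the work surface, if the arm or the gripper's body presses on something with over 40 N, if the wrist force passes 120 N, or if a joint passes its speed limit or range.

## Working session

There is one attempt and no reset: what is moved stays moved. The work goes in short steps, Python scripts to look and compute and a shell command to move; the robot and the scene stay as the last step left them, time stands still between calls to the robot, and variables do not carry over. Pictures are saved under pics/ and viewed, at most 14 in all, crops included, and the job is handed in when it is done.

```bash
mkdir -p pics; ls
cat > h.py <<'E'
import numpy as np, cv2
from workcell import env
def snap(cam,name):
    im=env.snapshot(cam); cv2.imwrite(f'pics/{name}.png',im[:,:,::-1]); return im
def cast(cam,uv,z):
    c=env.camera_info(cam); K=np.array(c['K'],float);R=np.array(c['R']);t=np.array(c['t'])
    p=cv2.undistortPoints(np.array(uv,float).reshape(-1,1,2),K,np.array([c['k1'],0,0,0.]))[:,0]
    d=np.c_[p,np.ones(len(p))]@R; o=-R.T@t
    return o+d*((z-o[2])/d[:,2])[:,None]
def proj(cam,X):
    c=env.camera_info(cam); 
    return cv2.projectPoints(np.array(X,float).reshape(-1,1,3),cv2.Rodrigues(np.array(c['R']))[0],np.array(c['t']),np.array(c['K'],float),np.array([c['k1'],0,0,0.]))[0][:,0]
E
python3 - <<'E'
from h import *
snap('top','top0');snap('scene','scene0')
s=env.sense();print(s['time'],s['position'],s['tcp_rot'],s['width'],env.tcp_to_grasp)
for c in('top','scene'):
    i=env.camera_info(c);print(-np.array(i['R']).T@i['t'],i['K'][0],i['k1'])
E
```

```text
pics
0.1 [ 0.15317281 -0.60559297  0.20578676] [ 9.92334993e-01  1.23575850e-01 -9.21061304e-05 -5.12581233e-04] 0.08513283302672228 0.0187
[ 0.43384772 -0.01343531  1.06866714] [549.15082988   0.         320.81176618] -0.04290861038265233
[1.01070105e+00 3.42939188e-05 6.41817740e-01] [433.79071292   0.         315.24762404] -0.08980800269518174
```

View pics/top0.png

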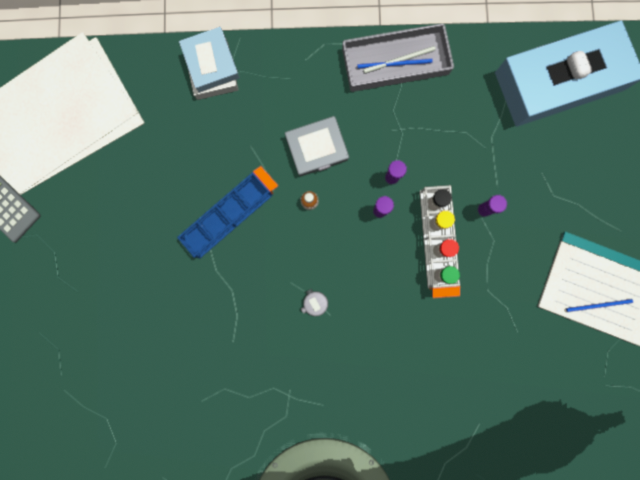

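View pics/scene0.png

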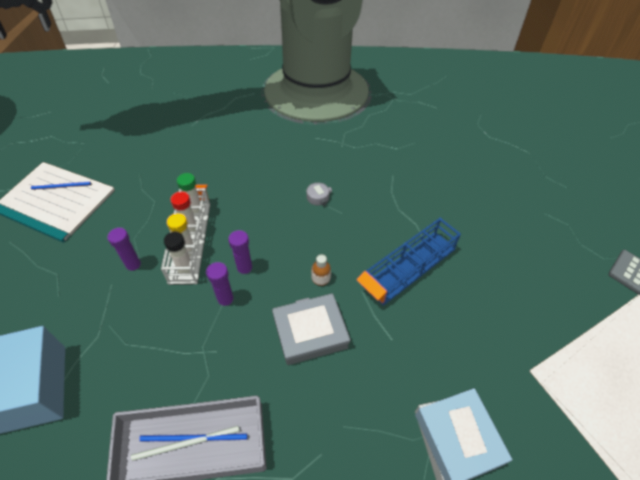

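The top view shows, counting from the orange end of the white rack (447,292): green (450,275), red (449,248), yellow (445,219), black (442,198). The blue rack runs from orange (265,179) to (195,243). The purple look-alikes are at (397,170), (385,205) and (497,204).

Run:
```python
from h import *
im=cv2.imread('pics/top0.png');hsv=cv2.cvtColor(im,cv2.COLOR_BGR2HSV)
a=cv2.resize(im[155:267,170:286],None,fx=5,fy=5,interpolation=cv2.INTER_CUBIC)[:560,:]
b=cv2.resize(im[180:304,400:510],None,fx=4.5,fy=4.5,interpolation=cv2.INTER_CUBIC)
cv2.imwrite('pics/a.png',a);cv2.imwrite('pics/b.png',b)
def blob(lo,hi,roi):
    m=cv2.inRange(hsv,lo,hi);k=np.zeros_like(m);x0,y0,x1,y1=roi;k[y0:y1,x0:x1]=m[y0:y1,x0:x1]
    n,l,st,ce=cv2.connectedComponentsWithStats(k);i=1+np.argmax(st[1:,4]);return ce[i],st[i],(l==i)
W=(415,180,470,300)
for n,lo,hi in(('green',(55,120,80),(75,255,255)),('red',(0,150,120),(5,255,255)),('yellow',(22,150,120),(35,255,255)),('black',(0,0,0),(180,255,45))):
    c,s,_=blob(lo,hi,W);print(n,c,s[:4],s[4],cast('top',[c],.096)[0])
for n,roi in(('oW',W),('oB',(240,160,290,200))):
    c,s,m=blob((6,150,120),(18,255,255),roi);r=cv2.minAreaRect(np.argwhere(m)[:,::-1].astype(np.float32));print(n,c,s,cast('top',[c],.045)[0],r)
m=cv2.inRange(hsv,(100,150,60),(125,255,255));k=np.zeros_like(m);k[165:265,170:280]=m[165:265,170:280]
r=cv2.minAreaRect(np.argwhere(k)[:,::-1].astype(np.float32));print(r,cv2.boxPoints(r),cast('top',cv2.boxPoints(r),.05))
for n,uv,z in(('oil',(310,200),.06),('tally',(315,303),.02)):print(n,cast('top',[uv],z))
for u in((397,170),(385,205),(497,204)):print('purp',cast('top',[u],.09))
```

```text
green [450.26190476 274.46428571] [441 267  20  16] 252 [ 0.43527016 -0.23654672  0.096     ]
red [449.1352459  247.70081967] [440 240  19  17] 244 [ 0.48266114 -0.23689696  0.096     ]
yellow [444.77470356 219.11857708] [436 211  19  17] 253 [ 0.53387003 -0.23168124  0.096     ]
black [435.39130435 201.34782609] [433 196   8  10] 23 [ 0.56630459 -0.21648443  0.096     ]
oW [445.49635036 291.78832117] [432 286  28  12 274] [ 0.40358917 -0.23780836  0.045     ] ((445.56463623046875, 291.8411865234375), (9.740455627441406, 27.68743896484375), 85.60128784179688)
oB [265.44274809 178.26717557] [254 166  24  26 262] [0.62710671 0.09163521 0.045     ] ((265.3448486328125, 178.13792419433594), (27.405012130737305, 9.633275985717773), 48.36646270751953)
((223.92230224609375, 216.47262573242188), (31.276636123657227, 99.30843353271484), 49.14461898803711) [[176.13585 237.12578]
 [251.24907 172.16298]
 [271.70874 195.81947]
 [196.59554 260.7823 ]] [[0.52026797 0.26065254 0.05      ]
 [0.63867505 0.11764835 0.05      ]
 [0.59245464 0.08005251 0.05      ]
 [0.47495903 0.2226783  0.05      ]]
oil [[0.58084188 0.00829482 0.06      ]]
tally [[0.38940407 0.00529696 0.02      ]]
purp [[ 0.62633966 -0.15109607  0.09      ]]
purp [[ 0.5632557  -0.12677276  0.09      ]]
purp [[ 0.55898684 -0.3288354   0.09      ]]
```

View pics/a.png

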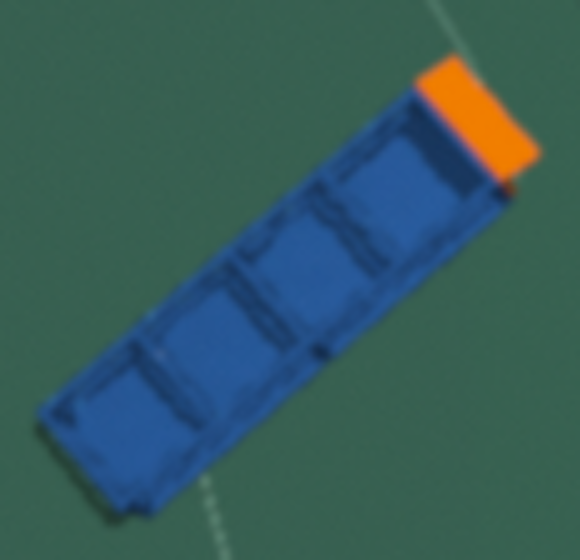

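View pics/b.png

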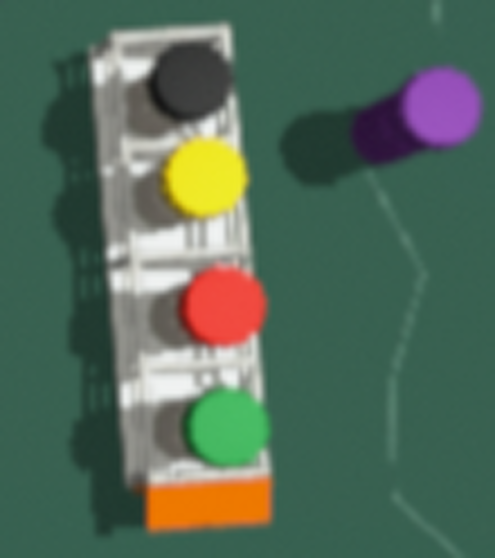

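Run:
```python
from h import *
rim=cast('top',[(178,237.4),(253.6,173)],.05)[:,:2]; base=cast('top',[(200,258),(272,194.6)],.0)[:,:2]
print(rim,base)
def u(p):d=p[1]-p[0];return d/np.linalg.norm(d),np.linalg.norm(d)
print(u(rim),u(base)); a=u(rim)[0]; n=np.array([-a[1],a[0]]);print('width',[(b-rim[0])@n for b in base])
# white rim: upper-right corner etc
P=np.array([(232,27),(110,35),(270,478),(148,487),(97,48),(130,485)])/4.5+[400,180]
w=cast('top',P,.05)[:,:2];print('white rim',w.round(4));w0=cast('top',P,.0)[:,:2];print(w0.round(4))
print('black',cast('top',[(442.2,197.8)],.096))
# caps from the scene view
im=cv2.imread('pics/scene0.png');hsv=cv2.cvtColor(im,cv2.COLOR_BGR2HSV)
b=im[160:290,150:220];b=cv2.resize(b,None,fx=4,fy=4,interpolation=cv2.INTER_CUBIC)
a=im[210:305,350:470];a=cv2.resize(a,None,fx=4,fy=4,interpolation=cv2.INTER_CUBIC)
c=np.zeros((520,770,3),np.uint8);c[:,:280]=b;c[:380,290:]=a;cv2.imwrite('pics/c.png',c)
```

```text
[[0.51964726 0.25714782]
 [0.63693183 0.11324253]] [[0.4822088  0.22752522]
 [0.60264366 0.08401493]]
(array([ 0.63176492, -0.77516004]), np.float64(0.18564590236250048)) (array([ 0.64283595, -0.76600388]), np.float64(0.1873492971600177))
width [np.float64(-0.04773531748853613), np.float64(-0.04504378985760503)]
white rim [[ 0.6007 -0.258 ]
 [ 0.5989 -0.2068]
 [ 0.4131 -0.2641]
 [ 0.411  -0.2137]
 [ 0.5935 -0.2011]
 [ 0.4121 -0.2063]]
[[ 0.6089 -0.27  ]
 [ 0.607  -0.2163]
 [ 0.4121 -0.2764]
 [ 0.4099 -0.2235]
 [ 0.6014 -0.2103]
 [ 0.411  -0.2158]]
black [[ 0.57233535 -0.22901034  0.096     ]]
```

View pics/c.png

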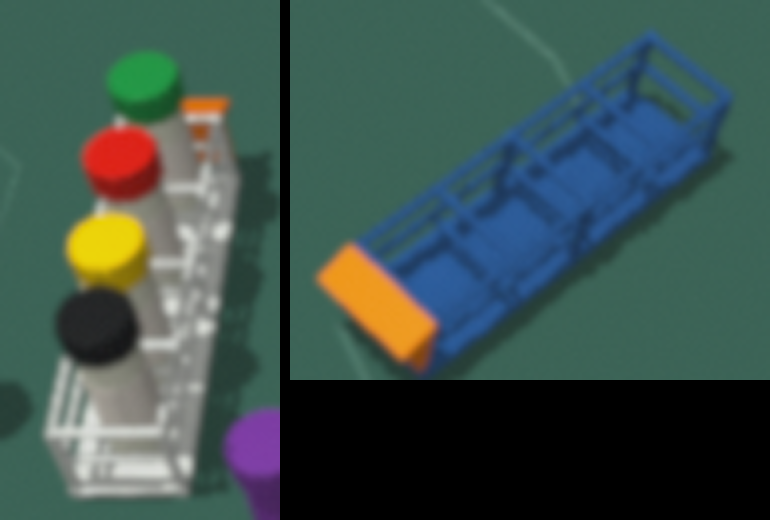

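Run:
```python
from h import *
c=cast('scene',[(440,218.75),(459.5,234.25),(365,270.75),(387,291.25)],.05)[:,:2];print(c.round(4),c.mean(0),(c[2:].mean(0)-c[:2].mean(0)),np.linalg.norm(c[2:].mean(0)-c[:2].mean(0)))
c=cast('scene',np.array([(146,78),(122,152),(107,237),(97,318)])/4+[150,160],.096);print('caps scene',c.round(4))
from scipy.spatial.transform import Rotation as R
print(R.from_quat(env.sense()['tcp_rot']).as_matrix().round(4))
```

```text
[[0.4899 0.228 ]
 [0.526  0.2571]
 [0.6062 0.083 ]
 [0.6455 0.1158]] [0.56692755 0.17096923] [ 0.11786788 -0.14316075] 0.18543958185891926
caps scene [[ 0.4418 -0.2348  0.096 ]
 [ 0.4883 -0.2363  0.096 ]
 [ 0.5376 -0.2326  0.096 ]
 [ 0.5809 -0.2277  0.096 ]]
[[ 9.695e-01  2.453e-01 -3.000e-04]
 [ 2.453e-01 -9.695e-01  1.000e-03]
 [-1.000e-04 -1.000e-03 -1.000e+00]]
```

Both views agree within about 5 mm: top crop c shows the same order (green nearest to orange), and the blue places are empty. I'll take the average of the two views and plan the moves.

```bash
cat >> h.py <<'E'
from scipy.spatial.transform import Rotation as Rt
def go(x,y,z,yaw):
    s=env.sense();M=Rt.from_quat(s['tcp_rot']).as_matrix()
    d=M.T@(np.array([x,y,z])-s['position'])*1000
    y0=np.degrees(np.arctan2(M[1,0],M[0,0]));t=-((yaw-y0+180)%360-180)
    print('t',round(s['time'],2),'pos',s['position'].round(4),'yaw',round(y0,1),'w',round(s['width'],4),'j7',s['joint_pos'][6].round(2),'F',np.round(s['ft_force'],1))
    print('-> delta',d.round(1),'turn',round(np.radians(t),3))
A=np.array([-.9994,-.0346]);Wc=np.array([.508,-.2352]);B=np.array([.6355,-.772]);Bc=np.array([.5625,.1707])
E
python3 -c "
from h import *
go(.438,-.236,.206,-178)"
```

```text
t 0.1 pos [ 0.1532 -0.6056  0.2058] yaw 14.2 w 0.0851 j7 -0.11 F [ 1.2 -0.1  0.1]
-> delta [ 3.668e+02 -2.884e+02  1.000e-01] turn -2.929
```

```bash
R='x'; python3 -m handwheel '[[60,367,-288,0,-2.93],[60,367,-288,0,-2.93],[60,367,-288,0,-2.93],[60,367,-288,0,-2.93],[60,367,-288,0,-2.93],[60,367,-288,0,-2.93],[60,367,-288,0,-2.93],[60,367,-288,0,-2.93],[60,367,-288,0,-2.93],[60,367,-288,0,-2.93]]'; python3 -c "
from h import *
go(.438,-.236,.206,-178)"
```

```text
time: 0.93
position: [0.4087, -0.2744, 0.2063]
tcp_rot: [0.73, 0.683, -0.0, 0.0]
ft_force: [1.0, -1.3, 0.4]
width: 0.0602
finger_force: 0.0
t 0.93 pos [ 0.4087 -0.2744  0.2063] yaw 86.2 w 0.0602 j7 0.22 F [ 1.  -1.3  0.4]
-> delta [40.2 26.7  0.3] turn -1.673
```

```bash
python3 -m handwheel '[[60,40,27,0,-1.67],[60,40,27,0,-1.67],[60,40,27,0,-1.67],[60,40,27,0,-1.67],[60,40,27,0,-1.67],[60,40,27,0,-1.67],[60,40,27,0,-1.67],[60,40,27,0,-1.67],[60,40,27,0,-1.67],[60,40,27,0,-1.67]]'; python3 -c "
from h import *
go(.438,-.236,.120,-178)"
```

```text
time: 1.77
position: [0.4376, -0.2382, 0.2061]
tcp_rot: [0.193, 0.981, 0.0, -0.0]
ft_force: [-0.9, -0.8, -0.3]
width: 0.0599
finger_force: 0.0
t 1.77 pos [ 0.4376 -0.2382  0.2061] yaw 157.8 w 0.0599 j7 1.25 F [-0.9 -0.8 -0.3]
-> delta [ 0.5  2.2 86.1] turn -0.423
```

Descend to just above the cap and look.

```bash
python3 -m handwheel '[[60,0,2,0,-0.42],[60,0,2,0,-0.42],[60,0,2,0,-0.42],[60,0,2,0,-0.42],[60,0,2,30,-0.42],[60,0,2,60,-0.42],[60,0,2,80,-0.42],[60,0,2,86,-0.42],[60,0,2,86,-0.42]]'
python3 - <<'E'
from h import *
go(.438,-.236,.068,-178)
im=snap('scene','s1');c=cv2.resize(im[110:290,110:270,::-1],None,fx=3.3,fy=3.3,interpolation=cv2.INTER_CUBIC);cv2.imwrite('pics/s1c.png',c)
E
```

```text
time: 2.52
position: [0.4379, -0.2359, 0.1193]
tcp_rot: [-0.013, 1.0, 0.001, -0.001]
ft_force: [-0.3, 0.5, 0.1]
width: 0.0603
finger_force: 0.0
t 2.52 pos [ 0.4379 -0.2359  0.1193] yaw -178.5 w 0.0603 j7 1.5 F [-0.3  0.5  0.1]
-> delta [-0.2 -0.2 51.3] turn -0.008
```

View pics/s1c.png

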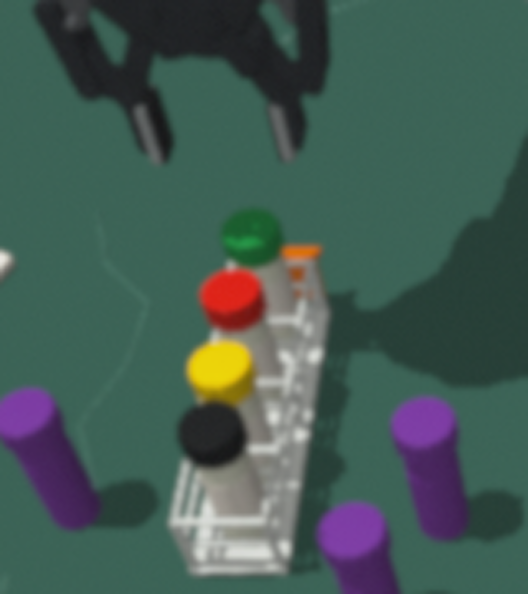

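Run:
```python
from h import *
for z in(.119,.126):print(cast('scene',np.array([(157,162),(289,159)])/3.3+110,z))
print(cast('scene',[np.array((252,229))/3.3+110],.096))
```

```text
[[ 0.41235894 -0.28943895  0.119     ]
 [ 0.40997284 -0.21556784  0.119     ]]
[[ 0.42037013 -0.2855632   0.126     ]
 [ 0.41801599 -0.21268115  0.126     ]]
[[ 0.44157134 -0.23512378  0.096     ]]
```

Run:
```python
from h import *
T=env.sense()['position']
P=[T,T+[0,.03,.007],T+[0,-.03,.007],T+[0,0,.03],[.4379,-.2359,.096],[.438,-.236,.008]]
s=proj('scene',P);t=proj('top',P);print(s.round(1),t.round(1))
a=cv2.imread('pics/s1.png')
b=np.ascontiguousarray(snap('top','t1')[:,:,::-1])
for im,p in((a,s),(b,t)):
    for q in p:cv2.circle(im,tuple(int(v*16) for v in q+.5),12,(255,0,255),-1,cv2.LINE_AA,4)
f=lambda im,x,y:cv2.resize(im[y:y+140,x:x+100],None,fx=4,fy=4,interpolation=cv2.INTER_CUBIC)
cv2.imwrite('pics/cmp.png',np.hstack([f(a,130,120),f(b,400,170)]))
```

```text
[[183.1 168.3]
 [199.  165.3]
 [165.6 165.3]
 [179.2 155.3]
 [186.3 178. ]
 [196.1 210.5]] [[453.2 272.4]
 [436.7 272.9]
 [471.6 271.8]
 [457.4 272.2]
 [449.8 273. ]
 [439.5 273.5]]
```

View pics/cmp.png

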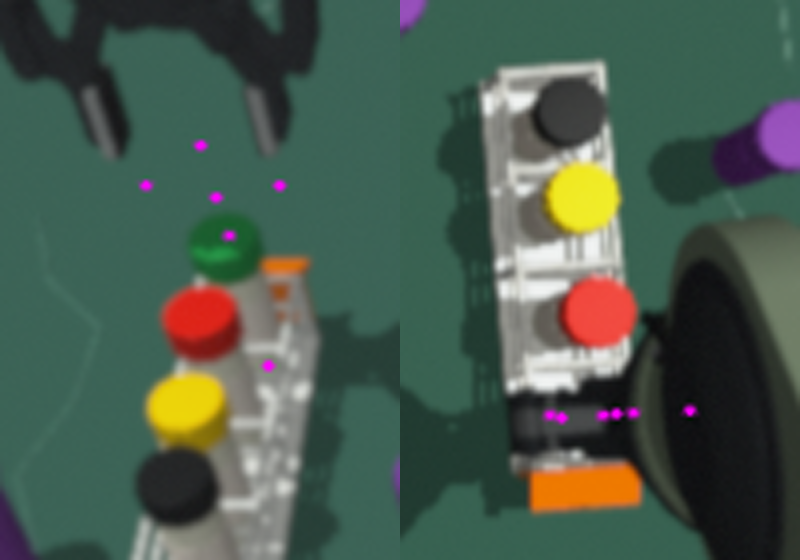

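```bash
python3 -m handwheel '[[60,0,0,10,0],[60,0,0,19,0],[60,0,0,19,0],[60,0,0,19,0]]'
python3 - <<'E'
from h import *
go(.438,-.236,.068,-178)
T=env.sense()['position']
P=[T,T+[0,.03,.007],T+[0,-.03,.007],T+[0,0,.03],[.4379,-.2359,.096]]
s=proj('scene',P);t=proj('top',P)
a=np.ascontiguousarray(snap('scene','s2')[:,:,::-1]);b=np.ascontiguousarray(snap('top','t2')[:,:,::-1])
f=lambda im,x,y:cv2.resize(im[y:y+100,x:x+80],None,fx=5,fy=5,interpolation=cv2.INTER_CUBIC)
def g(im,x,y,p):
    c=f(im,x,y)
    for q in p:cv2.circle(c,tuple(int(v) for v in (q-[x,y]+.5)*5),3,(255,0,255),-1)
    return c
cv2.imwrite('pics/cmp2.png',np.hstack([g(a,140,120,s),g(b,410,220,t)]))
E
```

```text
time: 2.95
position: [0.4384, -0.2363, 0.1011]
tcp_rot: [-0.013, 1.0, 0.0, -0.0]
ft_force: [0.0, 0.6, 0.1]
width: 0.0598
finger_force: 0.0
t 2.95 pos [ 0.4384 -0.2363  0.1011] yaw -178.5 w 0.0598 j7 1.47 F [0.  0.6 0.1]
-> delta [ 0.4  0.3 33.1] turn -0.009
```

View pics/cmp2.png

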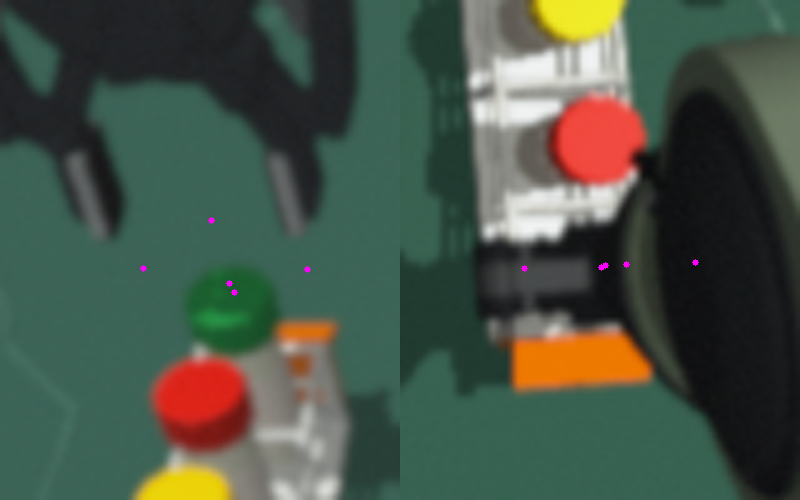

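The fingers straddle the green cap in y in cmp2 (tips at about (100,235) and (292,232), cap at (232,300)). I'll go down to grasp height and close.

```bash
python3 -m handwheel '[[60,0,0,15,0],[60,0,0,33,0],[60,0,0,33,0],[60,0,0,33,0],[50,0,0,33,0],[42,0,0,33,0],[42,0,0,33,0]]'
python3 - <<'E'
from h import *
go(.438,-.236,.068,-178)
a=snap('scene','s3')[:,:,::-1];b=snap('top','t3')[:,:,::-1]
f=lambda im,x,y:cv2.resize(im[y:y+100,x:x+80],None,fx=5,fy=5,interpolation=cv2.INTER_CUBIC)
cv2.imwrite('pics/cmp3.png',np.hstack([f(a,145,130),f(b,410,220)]))
E
```

```text
time: 3.63
position: [0.4389, -0.2366, 0.0691]
tcp_rot: [-0.013, 1.0, -0.0, 0.0]
ft_force: [-0.0, 0.6, -0.7]
width: 0.0419
finger_force: 0.0
t 3.63 pos [ 0.4389 -0.2366  0.0691] yaw -178.5 w 0.0419 j7 1.42 F [-0.   0.6 -0.7]
-> delta [0.9 0.6 1.1] turn -0.009
```

View pics/cmp3.png

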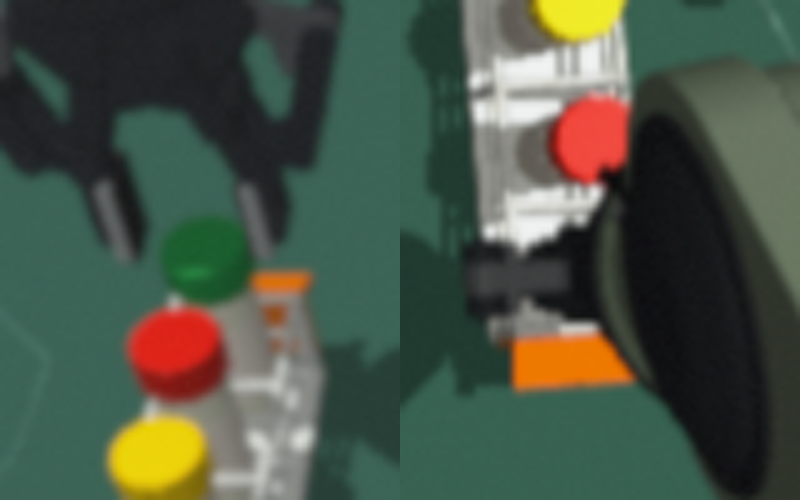

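Run:
```python
from h import *
T=env.sense()['position']
P=[T+[.011,-.021,.01],T+[.011,.021,.01],T+[-.011,.021,.01]]
print((proj('scene',P)-[145,130]+.5)*5)
for z in(.079,.089):print(cast('scene',np.array([(142,258),(242,250),(272,255)])/5+[145,130]-.5,z))
b=cv2.imread('pics/t3.png');g=b[270:282,500:525]
# top: rows profile of dark finger at col crop 530 -> 410+25
for c in(507,515,525,432-0,436):
    print(c,b[255:296,c].max(1).tolist())
```

```text
[[155.25895559 298.86787344]
 [267.76305369 299.3010899 ]
 [278.27265204 257.40141449]]
[[ 0.42850285 -0.26715231  0.079     ]
 [ 0.42408208 -0.22996458  0.079     ]
 [ 0.42671108 -0.21810253  0.079     ]]
[[ 0.43884719 -0.26240501  0.089     ]
 [ 0.43450498 -0.22587802  0.089     ]
 [ 0.43708726 -0.21422673  0.089     ]]
507 [138, 140, 141, 142, 143, 144, 146, 148, 149, 151, 153, 147, 119, 102, 109, 119, 121, 121, 121, 120, 121, 122, 123, 124, 125, 127, 129, 130, 131, 131, 133, 134, 136, 135, 137, 138, 139, 140, 142, 142, 145]
515 [141, 142, 143, 144, 145, 148, 149, 150, 152, 147, 122, 109, 113, 117, 118, 117, 117, 116, 118, 118, 117, 117, 116, 117, 116, 116, 115, 113, 106, 98, 94, 92, 92, 92, 92, 94, 98, 102, 107, 120, 135]
525 [142, 144, 144, 147, 149, 150, 152, 145, 120, 105, 108, 110, 110, 110, 111, 112, 111, 111, 112, 112, 112, 111, 110, 107, 104, 103, 103, 102, 101, 101, 101, 101, 100, 100, 99, 98, 98, 98, 97, 97, 96]
432 [141, 142, 146, 169, 203, 217, 220, 220, 224, 228, 227, 223, 201, 148, 95, 72, 66, 64, 63, 64, 64, 64, 64, 63, 62, 61, 60, 74, 98, 109, 104, 97, 107, 128, 134, 132, 130, 129, 130, 130, 130]
436 [106, 126, 159, 208, 231, 228, 214, 192, 220, 238, 241, 239, 222, 160, 86, 46, 40, 50, 60, 63, 65, 64, 60, 50, 55, 79, 105, 134, 145, 135, 132, 147, 181, 223, 236, 238, 238, 238, 238, 238, 238]
```

```bash
python3 -m handwheel '[[42,0,0,8,0],[42,0,0,8,0],[42,0,0,8,0],[20,0,0,8,0],[20,0,0,8,0],[20,0,0,8,0],[20,0,0,8,0],[20,0,0,8,0],[20,0,0,8,0]]'
python3 - <<'E'
from h import *
go(.438,-.236,.18,-178)
a=snap('scene','s4')[:,:,::-1];b=snap('top','t4')[:,:,::-1]
f=lambda im,x,y:cv2.resize(im[y:y+100,x:x+80],None,fx=5,fy=5,interpolation=cv2.INTER_CUBIC)
cv2.imwrite('pics/cmp4.png',np.hstack([f(a,145,130),f(b,410,220)]))
E
```

```text
time: 4.48
position: [0.4388, -0.2364, 0.0605]
tcp_rot: [-0.013, 1.0, -0.0, 0.0]
ft_force: [-0.5, -0.1, 5.0]
width: 0.0294
finger_force: 59.0
t 4.48 pos [ 0.4388 -0.2364  0.0605] yaw -178.5 w 0.0294 j7 1.41 F [-0.5 -0.1  5. ]
-> delta [   0.7    0.4 -119.5] turn -0.009
```

View pics/cmp4.png

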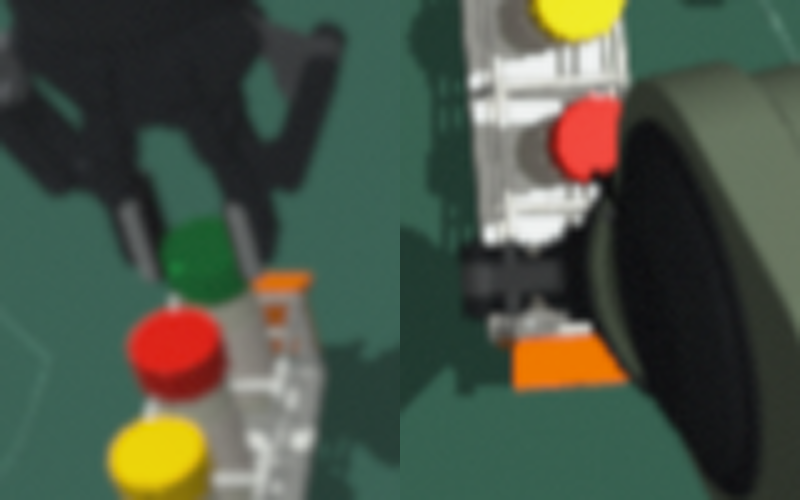

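The fingers hold the green cap on both sides and nothing is displaced. I'll lift it.

```bash
python3 -m handwheel '[[20,0,0,-4,0],[20,0,0,-12,0],[20,0,0,-32,0],[20,0,0,-62,0],[20,0,0,-92,0],[20,0,0,-120,0],[20,0,0,-120,0],[20,0,0,-120,0]]'
python3 - <<'E'
from h import *
p=Bc+.069*B;print(p)
go(*p,.18,129.5)
a=snap('scene','s5')[:,:,::-1]
cv2.imwrite('pics/cmp5.png',cv2.resize(a[60:260,120:320],None,fx=3,fy=3,interpolation=cv2.INTER_CUBIC))
E
```

```text
time: 5.25
position: [0.439, -0.2368, 0.182]
tcp_rot: [-0.013, 1.0, -0.001, 0.001]
ft_force: [-0.9, -0.9, -0.5]
width: 0.0293
finger_force: 59.4
[0.6063495 0.117432 ]
t 5.25 pos [ 0.439  -0.2368  0.182 ] yaw -178.5 w 0.0293 j7 1.58 F [-0.9 -0.9 -0.5]
-> delta [-176.4  349.9    1.7] turn 0.907
```

View pics/cmp5.png

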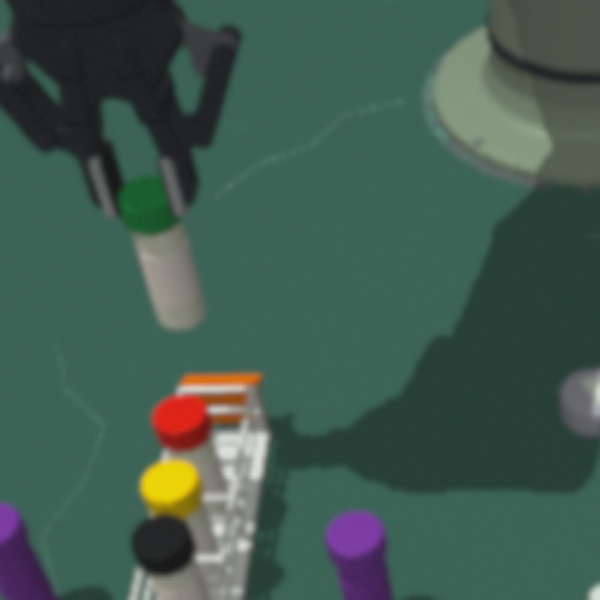

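Green hangs upright in the grip, cap at (150,205), clear of the rack. I'll carry it over.

```bash
python3 -m handwheel '[[20,-15,30,0,0.1],[20,-35,70,0,0.2],[20,-55,110,0,0.31],[20,-73,145,0,0.41],[20,-90,180,0,0.52],[20,-108,215,0,0.63],[20,-126,250,0,0.73],[20,-146,290,0,0.82],[20,-166,330,0,0.9],[20,-176,350,0,0.91]]'; python3 -m handwheel '[[20,0,0,0,0],[20,0,0,0,0],[20,0,0,0,0]]' >/dev/null
cat >> h.py <<'E'
HS={'green':((55,100,60),(75,255,255)),'red':((0,150,100),(5,255,255)),'yellow':((22,150,100),(35,255,255))}
def cap(col,cam,dz,box):
    im=env.snapshot(cam);h=cv2.cvtColor(im,cv2.COLOR_RGB2HSV);m=cv2.inRange(h,*HS[col]);k=np.zeros_like(m);x0,y0,x1,y1=box;k[y0:y1,x0:x1]=m[y0:y1,x0:x1]
    n,l,st,ce=cv2.connectedComponentsWithStats(k);i=1+np.argmax(st[1:,4]);print(cam,col,ce[i].round(1),st[i],cast(cam,[ce[i]],.087+dz)[0].round(4));return im
E
python3 - <<'E'
from h import *
p=Bc+.069*B;go(*p,.18,129.5)
im=cap('green','scene',.1215,(250,60,480,300))
b=snap('top','t5')
print(((proj('scene',[[*(Bc+k*B),.05] for k in(.069,.023,-.023,-.069)]))).round(1).tolist())
c=np.hstack([cv2.resize(im[130:310,280:460,::-1],None,fx=2.2,fy=2.2),cv2.resize(b[110:290,170:350,::-1],None,fx=2.2,fy=2.2)]);cv2.imwrite('pics/cmp6.png',c)
E
```

```text
time: 6.13
position: [0.6053, 0.1224, 0.1791]
tcp_rot: [0.429, 0.903, -0.0, -0.001]
ft_force: [-0.6, -0.1, 0.4]
width: 0.0291
finger_force: 59.4
t 6.38 pos [0.6047 0.1175 0.1792] yaw 129.4 w 0.0286 j7 0.09 F [ 1.1  0.3 -0. ]
-> delta [-1.1  1.3 -0.8] turn -0.002
scene green [397.7 204.7] [388 193  21  25 365] [0.6048 0.1126 0.2085]
[[385.8, 271.0], [405.0, 256.9], [423.3, 243.5], [440.5, 230.8]]
```

View pics/cmp6.png

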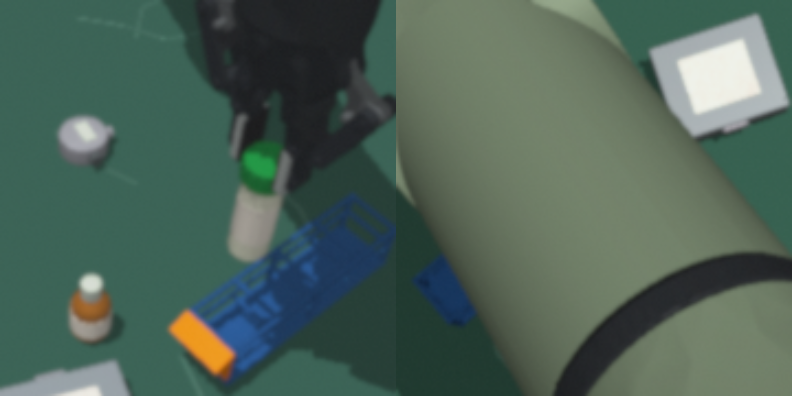

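Run:
```python
from h import *
import sys
im=cv2.imread('pics/cmp6.png')
print('bottom ctr',cast('scene',[np.array((250,247))/2.2+[280,130]],.1267))
# body width edges rows near the bottom in full-res scene
a=env.snapshot('scene');h=cv2.cvtColor(a,cv2.COLOR_RGB2HSV);m=cv2.inRange(h,(0,0,90),(179,90,255))[205:255,378:415]
for r in range(0,50,3):
    w=np.flatnonzero(m[r]);print(205+r,(w.min()+378,w.max()+378) if len(w) else None)
P=cast('scene',[(0,0)],0)
for x,y in((.605,.1126),(.602,.1133),(.6047,.1175)):print(proj('scene',[[x,y,.1267],[x,y,.197],[x,y,.2147]]).round(1).tolist())
```

```text
bottom ctr [[0.60603226 0.11899273 0.1267    ]]
205 (np.int64(406), np.int64(410))
208 (np.int64(405), np.int64(409))
211 (np.int64(404), np.int64(408))
214 (np.int64(387), np.int64(407))
217 (np.int64(386), np.int64(408))
220 (np.int64(385), np.int64(407))
223 (np.int64(385), np.int64(407))
226 (np.int64(384), np.int64(407))
229 (np.int64(383), np.int64(406))
232 (np.int64(383), np.int64(405))
235 (np.int64(382), np.int64(405))
238 (np.int64(382), np.int64(404))
241 (np.int64(382), np.int64(403))
244 (np.int64(383), np.int64(401))
247 (np.int64(385), np.int64(398))
250 None
253 None
[[389.4, 241.7], [396.5, 210.5], [398.4, 201.7]]
[[389.6, 240.1], [396.7, 208.9], [398.7, 200.1]]
[[392.6, 241.6], [399.9, 210.3], [402.0, 201.6]]
```

Container bottom at pixel (392.5,243) agrees with the TCP; the rack is about 5 mm further in x. I'll correct this and lower to just inside the rim.

```bash
sed -i 's/Bc=np.array(\[.5625,.1707\])/Bc=np.array([.566,.171])/' h.py; python3 -c "
from h import *
go(*(Bc+.069*B),.1,129.5)"
```

```text
t 6.53 pos [0.6051 0.1167 0.18  ] yaw 129.3 w 0.0288 j7 0.09 F [-0.1 -0.1 -1.6]
-> delta [-2.2  4.4 80. ] turn -0.004
```

```bash
python3 -m handwheel '[[20,-2,4,0,0],[20,-2,4,10,0],[20,-2,4,30,0],[20,-2,4,50,0],[20,-2,4,62,0],[20,-2,4,72,0],[20,-2,4,78,0],[20,-2,4,80,0],[20,-2,4,80,0]]'
python3 - <<'E'
from h import *
go(*(Bc+.069*B),.0605,129.5)
a=snap('scene','s7')[:,:,::-1]
cv2.imwrite('pics/cmp7.png',cv2.resize(a[180:310,340:470],None,fx=4.5,fy=4.5,interpolation=cv2.INTER_CUBIC))
E
```

```text
time: 7.28
position: [0.6098, 0.1192, 0.1003]
tcp_rot: [0.428, 0.904, 0.0, -0.0]
ft_force: [0.5, 0.7, -0.2]
width: 0.029
finger_force: 59.5
t 7.28 pos [0.6098 0.1192 0.1003] yaw 129.4 w 0.029 j7 0.03 F [ 0.5  0.7 -0.2]
-> delta [-1.1 -0.8 39.8] turn -0.002
```

View pics/cmp7.png

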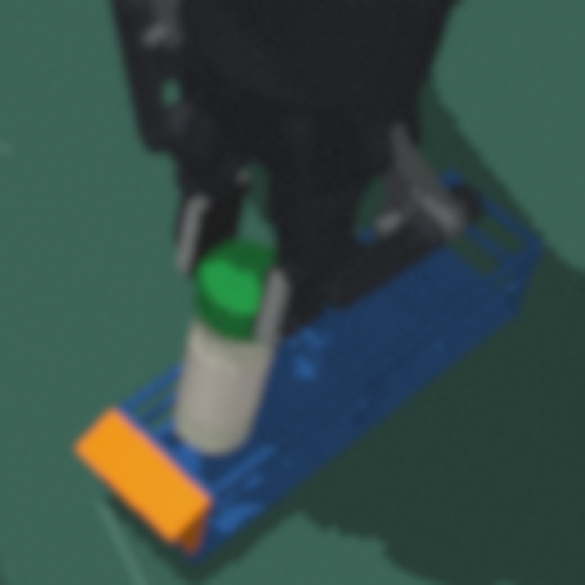

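The green bottom (about (212,424) in the crop) sits within about 2 mm of the cell 1 centre. I'll nudge it 2 mm and set it down.

```bash
python3 -m handwheel '[[20,0,-2,0,0],[20,0,-2,6,0],[20,0,-2,14,0],[20,0,-2,22,0],[20,0,-2,29,0],[20,0,-2,34,0],[20,0,-2,37,0],[20,0,-2,39,0],[20,0,-2,39,0],[20,0,-2,39,0]]'
```

```text
time: 8.17
position: [0.6083, 0.1179, 0.0614]
tcp_rot: [0.428, 0.904, 0.0, 0.0]
ft_force: [0.0, -1.5, -0.4]
width: 0.0289
finger_force: 59.6
```

```bash
python3 -m handwheel '[[20,0,0,1,0],[20,0,0,1,0],[29,0,0,1,0],[31,0,0,1,0],[34,0,0,1,0],[38,0,0,1,0],[46,0,0,1,0],[54,0,0,1,0],[54,0,0,1,0]]'; python3 -m handwheel '[[54,0,0,-10,0],[54,0,0,-40,0],[54,0,0,-75,0],[54,0,0,-110,0],[54,0,0,-120,0],[54,0,0,-120,0]]';python3 -c "
from h import *
go(*(Wc+.023*A+[.001,0]),.18,-178)
cap('green','scene',.0,(320,180,460,310))
cap('red','scene',.0,(150,150,220,260))
cap('yellow','scene',.0,(150,150,220,260))
snap('scene','s8')"
```

```text
time: 8.92
position: [0.6082, 0.1178, 0.0603]
tcp_rot: [0.428, 0.904, 0.0, -0.0]
ft_force: [-0.1, -0.1, 0.9]
width: 0.0541
finger_force: 0.0
time: 9.42
position: [0.6096, 0.1183, 0.1843]
tcp_rot: [0.428, 0.904, 0.002, 0.002]
ft_force: [0.0, 0.7, -0.5]
width: 0.0542
finger_force: 0.0
t 9.42 pos [0.6096 0.1183 0.1843] yaw 129.3 w 0.0542 j7 0.09 F [ 0.   0.7 -0.5]
-> delta [-195.6 -320.3    3.3] turn -0.919
scene green [388.6 257.6] [378 247  22  22 365] [0.6059 0.1169 0.087 ]
scene red [180.2 200.2] [171 192  19  18 273] [ 0.4852 -0.2397  0.087 ]
scene yellow [176.7 222.3] [167 213  20  20 302] [ 0.5366 -0.2352  0.087 ]
```

Green stands in cell 1 (scene cap at (388.6,257.6)). Back for red.

```bash
python3 -m handwheel '[[54,-20,-33,0,-0.12],[54,-42,-69,0,-0.24],[54,-64,-105,0,-0.36],[54,-86,-140,0,-0.48],[54,-108,-176,0,-0.6],[54,-130,-212,0,-0.72],[54,-150,-247,0,-0.82],[54,-172,-283,0,-0.92],[54,-192,-315,0,-0.92],[54,-195,-320,0,-0.92]]'; python3 -m handwheel '[[54,0,0,0,0],[54,0,0,0,0],[54,0,0,0,0],[54,0,0,0,0]]' >/dev/null; python3 -c "
from h import *
go(.4865,-.237,.0605,-178)
cap('red','scene',.0,(150,150,220,260))"
```

```text
time: 10.45
position: [0.4808, -0.2429, 0.1787]
tcp_rot: [-0.014, 1.0, -0.0, -0.002]
ft_force: [-1.4, -0.8, -0.4]
width: 0.054
finger_force: 0.0
t 10.78 pos [ 0.4849 -0.2345  0.1801] yaw -177.8 w 0.0544 j7 1.53 F [ 0.9  0.3 -0.6]
-> delta [ -1.6  -2.6 119.6] turn 0.003
scene red [180.  200.5] [171 192  19  18 265] [ 0.4858 -0.2399  0.087 ]
```

```bash
python3 -m handwheel '[[54,-2,-3,20,0],[54,-2,-3,50,0],[54,-2,-3,80,0],[54,-2,-3,100,0],[54,-2,-3,112,0],[54,-2,-3,119,0],[54,-2,-3,119,0],[54,-2,-3,119,0]]'; python3 -m handwheel '[[42,0,0,0,0],[36,0,0,0,0],[20,0,0,0,0],[20,0,0,0,0],[20,0,0,0,0],[20,0,0,0,0],[20,0,0,0,0]]'
```

```text
time: 11.5
position: [0.4871, -0.2386, 0.062]
tcp_rot: [-0.018, 1.0, -0.0, 0.0]
ft_force: [-0.1, 0.6, -0.4]
width: 0.054
finger_force: 0.0
time: 12.08
position: [0.4874, -0.2391, 0.0625]
tcp_rot: [-0.018, 1.0, -0.0, 0.001]
ft_force: [-1.0, 0.2, 11.3]
width: 0.0293
finger_force: 58.4
```

```bash
python3 -m handwheel '[[20,0,0,-4,0],[20,0,0,-12,0],[20,0,0,-32,0],[20,0,0,-62,0],[20,0,0,-92,0],[20,0,0,-120,0],[20,0,0,-120,0],[20,0,0,-120,0]]'; python3 -c "
from h import *
go(*(Bc+.023*B+[-.0015,0]),.182,129.5)
cap('red','scene',.12,(110,60,240,240));snap('scene','s9')"
```

```text
time: 12.75
position: [0.487, -0.2393, 0.183]
tcp_rot: [-0.018, 1.0, -0.001, 0.001]
ft_force: [0.6, -0.0, -1.1]
width: 0.0286
finger_force: 59.3
t 12.75 pos [ 0.487  -0.2393  0.183 ] yaw -178.0 w 0.0286 j7 1.54 F [ 0.6 -0.  -1.1]
-> delta [-106.   389.     0.6] turn 0.917
scene red [159.8 147.7] [151 138  20  20 280] [ 0.4863 -0.2437  0.207 ]
```

```bash
python3 -m handwheel '[[20,-8,29,0,0.1],[20,-18,67,0,0.2],[20,-28,105,0,0.3],[20,-39,143,0,0.41],[20,-49,180,0,0.52],[20,-60,220,0,0.63],[20,-70,258,0,0.73],[20,-81,298,0,0.83],[20,-92,337,0,0.92],[20,-102,375,0,0.92]]'; python3 -m handwheel '[[20,-4,14,0,0],[20,-4,14,0,0],[20,-4,14,0,0],[20,-4,14,0,0],[20,-4,14,0,0]]' >/dev/null;  python3 -c "
from h import *
go(*(Bc+.023*B+[-.0015,0]),.101,129.5)
cap('red','scene',.12,(330,100,480,300))"
```

```text
time: 13.68
position: [0.5744, 0.1419, 0.1802]
tcp_rot: [0.43, 0.903, -0.001, -0.001]
ft_force: [1.0, 0.4, -0.0]
width: 0.0289
finger_force: 59.4
t 14.1 pos [0.5878 0.1443 0.1808] yaw 129.3 w 0.0287 j7 0.03 F [ 0.3  0.4 -0.3]
-> delta [12.4 -1.  79.8] turn -0.003
scene red [415.9 196.6] [407 186  19  23 329] [0.5875 0.1403 0.207 ]
```

```bash
python3 -m handwheel '[[20,12,-1,0,0],[20,12,-1,0,0],[20,12,-1,15,0],[20,12,-1,35,0],[20,12,-1,55,0],[20,12,-1,70,0],[20,12,-1,78,0],[20,12,-1,80,0],[20,12,-1,80,0]]'; python3 -c "
from h import *
go(*(Bc+.023*B+[-.0015,0]),.062,129.5)
cap('red','scene',.04,(330,100,480,300))"
```

```text
time: 14.9
position: [0.5798, 0.1542, 0.1014]
tcp_rot: [0.428, 0.904, -0.0, -0.0]
ft_force: [0.6, 0.7, 0.7]
width: 0.0288
finger_force: 59.4
t 14.9 pos [0.5798 0.1542 0.1014] yaw 129.4 w 0.0288 j7 -0.05 F [0.6 0.7 0.7]
-> delta [-0.3 -1.1 39.4] turn -0.002
scene red [412.1 228.4] [404 219  18  21 263] [0.5785 0.1508 0.127 ]
```

```bash
python3 -m handwheel '[[20,0,-1,6,0],[20,0,-1,14,0],[20,0,-1,22,0],[20,0,-1,29,0],[20,0,-1,34,0],[20,0,-1,37,0],[20,0,-1,39,0],[20,0,-1,40,0],[20,0,-1,40,0],[20,0,-1,40,0]]'; python3 -m handwheel '[[29,0,0,0,0],[31,0,0,0,0],[34,0,0,0,0],[38,0,0,0,0],[46,0,0,0,0],[54,0,0,0,0],[54,0,0,0,0]]'; python3 -m handwheel '[[54,0,0,-10,0],[54,0,0,-40,0],[54,0,0,-75,0],[54,0,0,-110,0],[54,0,0,-120,0],[54,0,0,-120,0]]';python3 -c "
from h import *
go(.537,-.235,.18,-178)
cap('green','scene',.0,(320,180,460,310))
cap('red','scene',.0,(320,180,460,310))
cap('yellow','scene',.0,(150,150,220,260))
snap('scene','s10')"
```

```text
time: 15.78
position: [0.5797, 0.1537, 0.0624]
tcp_rot: [0.428, 0.904, 0.0, 0.001]
ft_force: [-2.4, -0.9, 16.4]
width: 0.0289
finger_force: 61.2
time: 16.37
position: [0.5791, 0.1534, 0.0612]
tcp_rot: [0.428, 0.904, -0.0, -0.0]
ft_force: [0.3, 0.9, 0.8]
width: 0.0541
finger_force: 0.0
time: 16.87
position: [0.5805, 0.154, 0.1851]
tcp_rot: [0.428, 0.904, 0.002, 0.002]
ft_force: [-0.1, 0.1, -0.1]
width: 0.054
finger_force: 0.0
t 16.87 pos [0.5805 0.154  0.1851] yaw 129.3 w 0.054 j7 0.01 F [-0.1  0.1 -0.1]
-> delta [-273.2 -280.3    4.4] turn -0.919
scene green [388.6 257.6] [378 247  22  22 363] [0.6059 0.1168 0.087 ]
scene red [410.  244.4] [401 235  19  20 305] [0.579  0.1545 0.087 ]
scene yellow [176.6 222.4] [167 214  20  19 297] [ 0.5368 -0.2353  0.087 ]
```

```bash
python3 -m handwheel '[[54,-20,-21,0,-0.12],[54,-47,-48,0,-0.24],[54,-74,-76,0,-0.36],[54,-101,-104,0,-0.48],[54,-128,-131,0,-0.6],[54,-155,-159,0,-0.72],[54,-182,-187,0,-0.82],[54,-210,-215,0,-0.92],[54,-237,-243,0,-0.92],[54,-262,-269,0,-0.92]]'; python3 -m handwheel '[[54,0,0,0,0],[54,0,0,0,0],[54,0,0,0,0]]' >/dev/null; python3 -c "
from h import *
go(.538,-.2345,.061,-178)"
```

```text
time: 17.9
position: [0.536, -0.2221, 0.1801]
tcp_rot: [-0.018, 1.0, 0.001, -0.001]
ft_force: [1.0, -0.4, 0.4]
width: 0.0539
finger_force: 0.0
t 18.15 pos [ 0.537  -0.219   0.1805] yaw -177.9 w 0.0544 j7 1.47 F [-0.9  0.7 -0.4]
-> delta [ -0.6 -15.6 119.5] turn 0.001
```

```bash
python3 -m handwheel '[[54,-1,-16,0,0],[54,-1,-16,20,0],[54,-1,-16,50,0],[54,-1,-16,80,0],[54,-1,-16,100,0],[54,-1,-16,112,0],[54,-1,-16,119,0],[54,-1,-16,119,0],[54,-1,-16,119,0]]'; python3 -m handwheel '[[42,0,0,0,0],[36,0,0,0,0],[20,0,0,0,0],[20,0,0,0,0],[20,0,0,0,0],[20,0,0,0,0],[20,0,0,0,0]]'
```

```text
time: 18.9
position: [0.5395, -0.2352, 0.063]
tcp_rot: [-0.018, 1.0, -0.0, 0.0]
ft_force: [-0.6, -0.4, 0.6]
width: 0.054
finger_force: 0.0
time: 19.48
position: [0.5398, -0.2359, 0.0636]
tcp_rot: [-0.018, 1.0, -0.0, 0.001]
ft_force: [-0.4, 0.5, 9.6]
width: 0.0288
finger_force: 58.5
```

```bash
python3 -m handwheel '[[20,0,0,-4,0],[20,0,0,-12,0],[20,0,0,-32,0],[20,0,0,-62,0],[20,0,0,-92,0],[20,0,0,-120,0],[20,0,0,-120,0],[20,0,0,-120,0]]'; python3 -c "
from h import *
go(*(Bc-.023*B+[-.0015,0]),.182,129.5)
cap('yellow','scene',.12,(110,60,240,240));snap('scene','s11')"
```

```text
time: 20.15
position: [0.5395, -0.2361, 0.1843]
tcp_rot: [-0.018, 1.0, -0.001, 0.001]
ft_force: [-0.4, 0.5, -0.4]
width: 0.0288
finger_force: 59.3
t 20.15 pos [ 0.5395 -0.2361  0.1843] yaw -177.9 w 0.0288 j7 1.5 F [-0.4  0.5 -0.4]
-> delta [-25.6 424.2   1.7] turn 0.917
scene yellow [153.3 170.4] [144 159  22  22 319] [ 0.5382 -0.241   0.207 ]
```

```bash
python3 -m handwheel '[[20,-2,30,0,0.1],[20,-4,70,0,0.2],[20,-6,110,0,0.3],[20,-9,150,0,0.41],[20,-11,190,0,0.52],[20,-14,230,0,0.63],[20,-16,270,0,0.73],[20,-19,310,0,0.83],[20,-22,350,0,0.92],[20,-24,390,0,0.92]]'; python3 -c "
from h import *
go(*(Bc-.023*B+[-.0015,0]),.103,129.5)"
```

```text
time: 21.08
position: [0.548, 0.1568, 0.1815]
tcp_rot: [0.43, 0.903, -0.001, -0.0]
ft_force: [1.5, -0.1, -0.5]
width: 0.0287
finger_force: 59.3
t 21.08 pos [0.548  0.1568 0.1815] yaw 129.0 w 0.0287 j7 -0.03 F [ 1.5 -0.1 -0.5]
-> delta [23.7 21.7 78.5] turn -0.009
```

```bash
python3 -m handwheel '[[20,24,22,0,0],[20,24,22,0,0],[20,24,22,0,0],[20,24,22,0,0]]' >/dev/null; python3 -m handwheel '[[20,0,0,15,0],[20,0,0,35,0],[20,0,0,55,0],[20,0,0,70,0],[20,0,0,78,0],[20,0,0,78,0],[20,0,0,78,0]]'; python3 -c "
from h import *
go(*(Bc-.023*B+[-.0015,0]),.063,129.5)
cap('yellow','scene',.04,(330,100,480,300))"
```

```text
time: 22.0
position: [0.5506, 0.1867, 0.1044]
tcp_rot: [0.428, 0.904, -0.0, -0.0]
ft_force: [-0.7, -0.6, 0.1]
width: 0.0289
finger_force: 59.4
t 22.0 pos [0.5506 0.1867 0.1044] yaw 129.3 w 0.0289 j7 -0.14 F [-0.7 -0.6  0.1]
-> delta [ 2.   0.7 41.4] turn -0.003
scene yellow [430.6 213.7] [423 204  17  21 267] [0.5472 0.1848 0.127 ]
```

```bash
python3 -m handwheel '[[20,1,0,6,0],[20,1,0,14,0],[20,1,0,22,0],[20,1,0,29,0],[20,1,0,34,0],[20,1,0,38,0],[20,1,0,40,0],[20,1,0,41,0],[20,1,0,41,0],[20,1,0,41,0]]'; python3 -m handwheel '[[29,0,0,0,0],[31,0,0,0,0],[34,0,0,0,0],[38,0,0,0,0],[46,0,0,0,0],[54,0,0,0,0],[54,0,0,0,0]]'; python3 -m handwheel '[[54,0,0,-10,0],[54,0,0,-40,0],[54,0,0,-75,0],[54,0,0,-110,0],[54,0,0,-120,0],[54,0,0,-120,0]]';python3 -c "
from h import *
HS['black']=((0,0,0),(179,255,60))
go(.576,-.23,.18,-178)
cap('green','scene',.0,(320,180,460,310))
cap('red','scene',.0,(320,180,460,310))
cap('yellow','scene',.0,(320,180,460,310))
cap('black','scene',.0,(155,225,195,265))
snap('scene','s12')"
```

```text
time: 22.88
position: [0.5501, 0.1883, 0.0636]
tcp_rot: [0.428, 0.904, 0.0, 0.0]
ft_force: [-1.4, -0.7, 4.3]
width: 0.0286
finger_force: 59.9
time: 23.47
position: [0.5499, 0.1882, 0.0633]
tcp_rot: [0.428, 0.904, -0.0, -0.0]
ft_force: [-0.2, -0.9, -0.1]
width: 0.054
finger_force: 0.0
time: 23.97
position: [0.5512, 0.1889, 0.187]
tcp_rot: [0.428, 0.904, 0.002, 0.002]
ft_force: [-0.2, -0.4, -0.4]
width: 0.0537
finger_force: 0.0
t 23.97 pos [0.5512 0.1889 0.187 ] yaw 129.4 w 0.0537 j7 -0.07 F [-0.2 -0.4 -0.4]
-> delta [-339.6 -246.5    6.5] turn -0.919
scene green [388.5 257.6] [378 247  22  22 364] [0.6059 0.1168 0.087 ]
scene red [410.3 244.4] [401 235  20  20 315] [0.579 0.155 0.087]
scene yellow [430.  231.3] [421 222  20  20 332] [0.5508 0.192  0.087 ]
scene black [173.8 241.4] [164 232  20  19 294] [ 0.5777 -0.2315  0.087 ]
```

```bash
python3 -m handwheel '[[54,-25,-18,0,-0.12],[54,-58,-42,0,-0.24],[54,-91,-66,0,-0.36],[54,-124,-90,0,-0.48],[54,-157,-114,0,-0.6],[54,-190,-138,0,-0.72],[54,-223,-162,0,-0.82],[54,-256,-186,0,-0.92],[54,-289,-210,0,-0.92],[54,-322,-234,0,-0.92]]'; python3 -m handwheel '[[54,0,0,0,0],[54,0,0,0,0],[54,0,0,0,0]]' >/dev/null; python3 -c "
from h import *
go(.579,-.231,.061,-178)"
```

```text
time: 25.05
position: [0.5724, -0.2108, 0.1823]
tcp_rot: [-0.018, 1.0, 0.0, -0.001]
ft_force: [1.7, 0.0, 0.2]
width: 0.054
finger_force: 0.0
t 25.3 pos [ 0.5729 -0.208   0.1825] yaw -177.9 w 0.0537 j7 1.43 F [0.8 1.1 0.7]
-> delta [ -5.4 -23.4 121.5] turn 0.002
```

```bash
python3 -m handwheel '[[54,-5,-23,0,0],[54,-5,-23,20,0],[54,-5,-23,50,0],[54,-5,-23,80,0],[54,-5,-23,100,0],[54,-5,-23,114,0],[54,-5,-23,121,0],[54,-5,-23,121,0],[54,-5,-23,121,0]]'; python3 -m handwheel '[[42,0,0,0,0],[36,0,0,0,0],[20,0,0,0,0],[20,0,0,0,0],[20,0,0,0,0],[20,0,0,0,0],[20,0,0,0,0]]'
```

```text
time: 26.05
position: [0.5796, -0.2309, 0.0631]
tcp_rot: [-0.018, 1.0, 0.0, 0.0]
ft_force: [0.8, -0.1, -0.2]
width: 0.054
finger_force: 0.0
time: 26.63
position: [0.5799, -0.2316, 0.0637]
tcp_rot: [-0.018, 1.0, -0.0, 0.001]
ft_force: [0.0, 1.3, 8.7]
width: 0.0286
finger_force: 58.5
```

```bash
python3 -m handwheel '[[20,0,0,-4,0],[20,0,0,-12,0],[20,0,0,-32,0],[20,0,0,-62,0],[20,0,0,-92,0],[20,0,0,-120,0],[20,0,0,-120,0],[20,0,0,-120,0]]'; python3 -c "
from h import *
go(*(Bc-.069*B+[-.0015,0]),.182,129.5);snap('scene','s13')"
```

```text
time: 27.3
position: [0.5797, -0.2317, 0.1844]
tcp_rot: [-0.018, 1.0, -0.001, 0.001]
ft_force: [-0.3, -0.5, -0.8]
width: 0.0287
finger_force: 59.3
t 27.3 pos [ 0.5797 -0.2317  0.1844] yaw -177.9 w 0.0287 j7 1.47 F [-0.3 -0.5 -0.8]
-> delta [ 42.6 457.8   1.6] turn 0.917
```

```bash
python3 -m handwheel '[[20,3,30,0,0.1],[20,6,70,0,0.2],[20,10,110,0,0.3],[20,14,150,0,0.41],[20,18,190,0,0.52],[20,22,230,0,0.63],[20,26,270,0,0.73],[20,29,310,0,0.83],[20,33,350,0,0.92],[20,36,390,0,0.92]]'; python3 -c "
from h import *
go(*(Bc-.069*B+[-.0015,0]),.103,129.5)"
```

```text
time: 28.18
position: [0.5277, 0.1586, 0.1817]
tcp_rot: [0.431, 0.903, -0.001, -0.0]
ft_force: [1.7, -0.2, -0.1]
width: 0.0287
finger_force: 59.3
t 28.18 pos [0.5277 0.1586 0.1817] yaw 129.0 w 0.0287 j7 -0.05 F [ 1.7 -0.2 -0.1]
-> delta [55.5 35.9 78.6] turn -0.009
```

```bash
python3 -m handwheel '[[20,28,18,0,0],[20,55,36,0,0],[20,55,36,0,0],[20,55,36,0,0],[20,55,36,0,0],[20,55,36,0,0]]' >/dev/null; python3 -m handwheel '[[20,0,0,15,0],[20,0,0,35,0],[20,0,0,55,0],[20,0,0,70,0],[20,0,0,78,0],[20,0,0,78,0],[20,0,0,78,0]]'; python3 -c "
from h import *
go(*(Bc-.069*B+[-.0015,0]),.063,129.5)"
```

```text
time: 29.27
position: [0.5221, 0.2218, 0.1046]
tcp_rot: [0.428, 0.904, -0.0, -0.0]
ft_force: [0.4, -0.2, 0.1]
width: 0.0289
finger_force: 59.3
t 29.27 pos [0.5221 0.2218 0.1046] yaw 129.3 w 0.0289 j7 -0.23 F [ 0.4 -0.2  0.1]
-> delta [ 2.8  0.4 41.6] turn -0.003
```

```bash
python3 -m handwheel '[[20,2,0,5,0],[20,2,0,14,0],[20,2,0,22,0],[20,2,0,29,0],[20,2,0,34,0],[20,2,0,38,0],[20,2,0,40,0],[20,2,0,41,0],[20,2,0,41,0],[20,2,0,41,0]]'; python3 -m handwheel '[[29,0,0,0,0],[31,0,0,0,0],[34,0,0,0,0],[38,0,0,0,0],[46,0,0,0,0],[54,0,0,0,0],[54,0,0,0,0]]'; python3 -m handwheel '[[54,0,0,-10,0],[54,0,0,-40,0],[54,0,0,-75,0],[54,0,0,-110,0],[54,0,0,-140,0],[54,0,0,-140,0]]';python3 -m handwheel '[[54,30,0,0,0],[54,30,0,0,0],[54,30,0,0,0]]' >/dev/null
python3 - <<'E'
from h import *
a=snap('scene','s14')[:,:,::-1]
cv2.imwrite('pics/fin.png',cv2.resize(a[150:320,270:490],None,fx=3.5,fy=3.5,interpolation=cv2.INTER_CUBIC))
E
```

```text
time: 30.1
position: [0.5208, 0.224, 0.0637]
tcp_rot: [0.428, 0.904, 0.0, 0.0]
ft_force: [-1.3, -0.7, 4.1]
width: 0.0289
finger_force: 59.9
time: 30.68
position: [0.5206, 0.2239, 0.0633]
tcp_rot: [0.428, 0.904, 0.0, -0.0]
ft_force: [0.2, 0.3, 0.3]
width: 0.0538
finger_force: 0.0
time: 31.18
position: [0.5224, 0.2253, 0.2097]
tcp_rot: [0.428, 0.904, 0.003, 0.002]
ft_force: [-0.2, 0.3, 0.1]
width: 0.0537
finger_force: 0.0
```

View pics/fin.png

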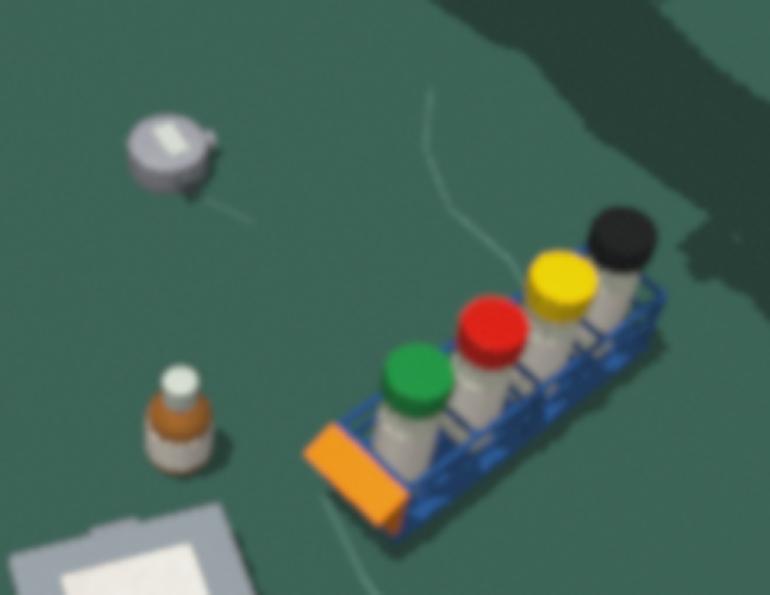

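The picture shows green (418,380), red (493,332), yellow (562,285) and black (622,238) upright, one per place from the orange end. The bystanders have not moved, so I'm handing in.

```bash
python3 -c "
from workcell import env
print(env.sign_off())"
```

```text
the job is handed in; nothing more can be done
None
```

All four containers (green, red, yellow, black) stand upright in the blue rack in their original order from the orange end, and the job is handed in (no verdict was returned).

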